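# Start the lantern timers in order

## Task

Three yellow wax lanterns stand on plywood boards to harden, each sharing its board with its own timer. Start their three timers in order, smallest lantern first, then the medium one, then the largest: with the fingertips press the black plunger on top of each timer gently and slowly down, well past half of its 12 mm travel, and let it stay down. Do not grip, lift, shift or ram the timers, and leave the lanterns, the spare timer that stands without a lantern, and everything else as they are.

Things in the scene. Friction and masses are not known exactly. Their poses are not given: they have to be found in the camera images.
- lantern_small: The small one of the three yellow wax lanterns on plywood boards: an open rounded bowl 80 mm across at its widest and 66 mm tall, about 150 g, loose. Origin: centre of its underside, z up. It stands on a plywood board 235 x 140 x 12 mm together with its own timer, whose axis is about 110 to 140 mm away, on the board's end away from the robot.
- timer_small: The timer on the board of the small lantern: a loose upright aluminium cylinder 56 mm across and 55 mm tall with a plunger on top, 320 g in all. All timers are alike. Origin: centre of its underside, z up.
- plunger_small (a joint): The plunger on that timer: 0 = fully up, 0.012 = fully down at its hard stop (metres, grows as pressed down). It stays where it is left. It is a dashpot: it resists with about 1 N plus 1.5 N per 10 mm/s of pressing speed, so press it slowly; there is no click.
- top_small (a point): Centre of the top face of that plunger, which is a flat black disc 36 mm across; fully up it stands 14 mm above the timer's body, 69 mm above the timer's underside; the point goes down with the plunger.
- lantern_medium: The medium one of the three yellow wax lanterns on plywood boards: an open rounded bowl 105 mm across at its widest and 86 mm tall, about 300 g, loose. Origin: centre of its underside, z up. It stands on a plywood board 235 x 140 x 12 mm together with its own timer, whose axis is about 110 to 140 mm away, on the board's end away from the robot.
- timer_medium: The timer on the board of the medium lantern: a loose upright aluminium cylinder 56 mm across and 55 mm tall with a plunger on top, 320 g in all. All timers are alike. Origin: centre of its underside, z up.
- plunger_medium (a joint): The plunger on that timer: 0 = fully up, 0.012 = fully down at its hard stop (metres, grows as pressed down). It stays where it is left. It is a dashpot: it resists with about 1 N plus 1.5 N per 10 mm/s of pressing speed, so press it slowly; there is no click.
- top_medium (a point): Centre of the top face of that plunger, which is a flat black disc 36 mm across; fully up it stands 14 mm above the timer's body, 69 mm above the timer's underside; the point goes down with the plunger.
- lantern_large: The large one of the three yellow wax lanterns on plywood boards: an open rounded bowl 130 mm across at its widest and 108 mm tall, about 500 g, loose. Origin: centre of its underside, z up. It stands on a plywood board 235 x 140 x 12 mm together with its own timer, whose axis is about 110 to 140 mm away, on the board's end away from the robot.
- timer_large: The timer on the board of the large lantern: a loose upright aluminium cylinder 56 mm across and 55 mm tall with a plunger on top, 320 g in all. All timers are alike. Origin: centre of its underside, z up.
- plunger_large (a joint): The plunger on that timer: 0 = fully up, 0.012 = fully down at its hard stop (metres, grows as pressed down). It stays where it is left. It is a dashpot: it resists with about 1 N plus 1.5 N per 10 mm/s of pressing speed, so press it slowly; there is no click.
- top_large (a point): Centre of the top face of that plunger, which is a flat black disc 36 mm across; fully up it stands 14 mm above the timer's body, 69 mm above the timer's underside; the point goes down with the plunger.
- timer_spare: A fourth, spare timer, same as the others, standing alone on the blue mat beyond the boards, with no lantern and no board. To be left alone. Origin: centre of its underside.
- plunger_spare (a joint): Its plunger, 0 = fully up. To be left up.
- tealight: Bystander on one board beside the timer: aluminium tealight cup, 38 mm across, 16 mm tall. Origin: centre of its underside.
- spool: Bystander on one board beside the timer: wooden spool, 34 mm across, 30 mm tall. Origin: centre of its underside.
- weight: Bystander on one board beside the timer: brass weight with a small knob, 32 mm across, 34 mm tall. Origin: centre of its underside.
- pillar: Bystander beyond the boards: white pillar candle, 50 mm across, 90 mm tall. Origin: centre of its underside.
- jar: Bystander beyond the boards: amber glass jar with metal cap, 60 mm across, 75 mm tall. Origin: centre of its underside.
- brush: Bystander: brush 170 mm long lying at the right edge of the mat. Origin: on its underside, near mid-length.
- spatula: Bystander: spatula 190 mm long lying at the left edge of the mat. Origin: on its underside, near mid-length.

How it is judged:
On the way, in this order (a step that is already met when the one before it is completed fails the run):
1. the timer of the small lantern is started: its plunger is at least 6 mm down, the later ones still up (value of joint plunger_small above 0.006 m and value of joint each of plunger_medium, plunger_large below 0.003 m), for 0.1 s.
2. the timer of the medium lantern is started: its plunger is at least 6 mm down, the later ones still up (value of joint plunger_medium above 0.006 m and value of joint plunger_large below 0.003 m), for 0.1 s.
3. the timer of the large lantern is started: its plunger is at least 6 mm down (value of joint plunger_large above 0.006 m), for 0.1 s.
At the end, for the whole second after the job is handed in: The three board timers' plungers are each at least 6 mm down, pressed in order with under 20 N; the spare's is under 3 mm down; timers and lanterns are upright (0.1 rad) within 20 mm of their places, other things within 30 mm (value of joint each of plunger_small, plunger_medium, plunger_large above 0.006 m and value of joint plunger_spare below 0.003 m and distance of each of timer_small, timer_medium, timer_large, timer_spare, lantern_small, lantern_medium, lantern_large from where it was at the start of the episode below 0.02 m and angle between each of timer_small, timer_medium, timer_large, timer_spare, lantern_small, lantern_medium, lantern_large's own z axis and vertical below 0.1 rad and linear speed of each of timer_small, timer_medium, timer_large, timer_spare below 0.02 m/s and distance of each of tealight, spool, weight, pillar, jar, brush, spatula from where it was at the start of the episode below 0.03 m); the robot touches nothing.
It fails at once if a timer is pressed before its turn (3 mm or more down while the one before it is not yet started), or the spare one is pressed ((value of joint plunger_medium above 0.003 m and value of joint plunger_small below 0.006 m) or (value of joint plunger_large above 0.003 m and value of joint plunger_medium below 0.006 m) or value of joint plunger_spare above 0.003 m).
It fails at once if a timer is pressed hard (fingers or arm with over 20 N) (contact force between any of the fingers, the arm and timer_small above 20 N or contact force between any of the fingers, the arm and timer_medium above 20 N or contact force between any of the fingers, the arm and timer_large above 20 N).
It fails at once if a timer is lifted (15 mm or more) or tipped (height (world z) of any of timer_small, timer_medium, timer_large above 0.031 m or height (world z) of timer_spare above 0.019 m or angle between any of timer_small, timer_medium, timer_large, timer_spare's own z axis and vertical above 0.35 rad).
It fails at once if a lantern is lifted, tipped or pushed aside (distance of any of lantern_small, lantern_medium, lantern_large from where it was at the start of the episode above 0.03 m or angle between any of lantern_small, lantern_medium, lantern_large's own z axis and vertical above 0.35 rad).
It fails at once if a bystander is pushed aside or lifted (distance of any of tealight, spool, weight, pillar, jar, brush, spatula from where it was at the start of the episode above 0.04 m).
It also fails if it takes over 56 s, if anything falls off the work surface, if the arm or the gripper's body presses on something with over 40 N, if the wrist force passes 120 N, or if a joint passes its speed limit or range.

## Robot

A 6-joint arm with a two-finger parallel gripper is mounted at the origin on the work surface. World frame = base frame: x ahead of the robot, y to its left, z up, the work surface at z = 0. Lengths are in m, angles in rad, forces in N, time in s.
With the tool pointing down it reaches from about 0.35 to 0.975 m from the base axis. Payload 4.9 kg.
Tool frame: the origin (TCP) lies midway between the tips of the shut fingers; the grasp point (between the pads) lies 19 mm behind it (manip.hold_point_z is the distance from the TCP to the grasp point, in m); z points along the fingers, y is the line along which they close (so a half turn about z gives the same grasp; the last joint's range is limited). The gripper opens to 85 mm and grips with 20 to 120 N. Pads are 22 mm wide; open, the fingers measure 114 mm over their backs; the gripper's body (76 mm by 85 mm) begins 54 mm behind the grasp point. The pads swing forward as they close: fully open they stand 13 mm farther back than shut.
Start: joints at [1.213, 0.053, 1.613, -0, 1.476, -0.119], TCP at [0.148, 0.607, 0.231] pointing down, gripper open.
Joint ranges: [-3.01, 3.01], [-1.01, 2.22], [0.06, 2.58], [-1.02, 4.17], [0.09, 2.62], [-3.14, 3.14]. Speed limits (rad/s): [2.57, 2.57, 3.14, 3.14, 3.14, 3.14].

## Interface

Orientations are given as a unit quaternion [w, x, y, z].
In Python, from plant import manip gives the robot as it stands. The module is installed in compiled form; this text tells all that it offers.
- The arm moves only by the shell command python3 -m jog 'ROWS' [OPENING]. ROWS is JSON, one flat list of numbers, 6 for each row, row after row: the shift along the tool's x, y, z in units of 0.1 m (1.0 is 0.1 m), then the turn, a rotation vector about the tool's x, y, z in units of 180 degrees (1.0 is 180 degrees). A call has 1 to 8 rows; each row is the pose to reach, as a shift and turn from the pose commanded when the call began, along the tool's axes at that moment, turning the shorter way round; what a row does not reach only later rows make up. A row lasts 1/8 s, in which the tool goes at most 62.5 mm and 10.7 degrees, less where a joint would pass 70% of its speed; a pose out of reach is approached as far as the arm can. A call with a number of a shift or a turn outside -1 to 1 is refused whole. A call with a gripper value outside its range is refused whole. OPENING is the finger opening in mm, from 0 to 85.4, set as the call begins (- or left out, the last holds). The fingers move at their own pace and stop on an object; the grip force is fixed at half the most. Time passes only in rows, so rows that repeat a pose let the fingers close. It gives the time, the measured TCP pose, the force, the opening and the grip force at its end, in the units of the state.
- manip.state(): the state, without advancing time (a new reading comes with each control period).
- manip.grab_frame(name): name is "scene" or "top" or "wrist"; returns a dict with "img" (400x640x3 uint8, blue, green, red), "z_map" (400x640 float32, m along the optical axis (not along the pixel's ray), 0 where there is no reading), "fx", "fy", "cx", "cy" (pixels), "distortion" ([k1, k2, p1, p2, k3] as OpenCV has them; the pictures are not rectified), "xyz" and "attitude" of the camera in the world; the wrist camera has in their place "T_tool_cam" (4x4, takes a point from camera to tool coordinates, whose origin is the TCP and whose axes are the flange's). Camera axes: x right, y up, looking along -z (the intrinsics and any distortion apply to the point x, -y, -z); pixel columns grow to the right and rows downward; lengths in m; the calibration is good to about 2 mm. A picture is of the moment at which its call begins: read the wrist's pose just before it.
- manip.job_done(): hands the job in; it is judged then, once.
The state is a dict: "time": time; "joint_pos": joint angles; "joint_vel": joint speeds; "joint_efforts": joint torques, N m; "tool_pos": TCP position; "tool_rot": TCP orientation; "contact_force": force on the tool from outside, world axes, zero at the start; "ft_torque": the same for the moment, N m; "gripper_width": opening from 0.0 (shut) to 1.0 (fully open); "grasp_force": force on a finger pad.
Only numpy, scipy, OpenCV 4.12 (cv2) and the standard library are available. Lean on these libraries where they do the work, as an engineer would, in place of code of your own. Each camera call takes 0.05 s, during which the arm holds its last target. There are 200 camera calls.

## Working session

There is one attempt and no reset: what is moved stays moved. The work goes in short steps, Python scripts to look and compute and a shell command to move; the robot and the scene stay as the last step left them, time stands still between calls to the robot, and variables do not carry over. Pictures are saved under pics/ and viewed, at most 10 in all, crops included, and the job is handed in when it is done.

```bash
mkdir -p pics; cat > h.py <<'E'
import numpy as np, cv2
from plant import manip
from scipy.spatial.transform import Rotation as R
def rot(q): return R.from_quat([q[1],q[2],q[3],q[0]]).as_matrix()
def cloud(f):
    K=np.array([[f["fx"],0,f["cx"]],[0,f["fy"],f["cy"]],[0,0,1]]); h,w=f["z_map"].shape
    u,v=np.meshgrid(np.arange(w),np.arange(h))
    p=cv2.undistortPoints(np.stack([u,v],-1).reshape(-1,1,2).astype(float),K,np.array(f["distortion"],float)).reshape(h,w,2)
    z=f["z_map"]; c=np.stack([p[...,0]*z,-p[...,1]*z,-z],-1)
    if "T_tool_cam" in f:
        s=manip.state(); T=np.array(f["T_tool_cam"]); c=c@T[:3,:3].T+T[:3,3]; return c@rot(s["tool_rot"]).T+s["tool_pos"]
    a=np.array(f["attitude"]); A=a if a.shape==(3,3) else rot(a)
    return c@A.T+np.array(f["xyz"])
E
python3 - <<'E'
from h import *
for n in ("top","scene"):
    f=manip.grab_frame(n); cv2.imwrite(f"pics/{n}0.png",f["img"]); np.save(f"{n}0.npy",cloud(f)); print(n,f["xyz"],f["attitude"])
print(manip.state())
E
```

```text
top [0.45767422 0.00937149 0.95202089] [ 0.71204932  0.04255475 -0.04431555 -0.6994362 ]
scene [ 1.10321369 -0.39635483  0.7324462 ] [0.821958   0.35080569 0.17327138 0.41388096]
{'time': 0.1, 'joint_pos': array([ 1.21302833e+00,  5.32681193e-02,  1.61415877e+00,  1.76023633e-05,
        1.47600594e+00, -1.18992790e-01]), 'joint_vel': array([ 0.000775  , -0.00206876, -0.00490012,  0.00055904,  0.0006481 ,
        0.00074515]), 'joint_efforts': array([-1.44670885e-03, -3.94904387e+01, -3.71362674e+01, -2.45443134e-04,
        3.96586998e-03, -3.25968799e-07]), 'tool_pos': array([0.14761157, 0.60673689, 0.23019881]), 'tool_rot': array([-2.25772870e-04,  1.19104979e-01,  9.92881240e-01, -8.92001301e-04]), 'contact_force': array([ 0.55070835, -0.46555471,  0.25378353]), 'ft_torque': array([ 0.00681486,  0.00142082, -0.00644797]), 'grasp_force': 0.0, 'gripper_width': 1.0015822028700265}
```

View pics/top0.png

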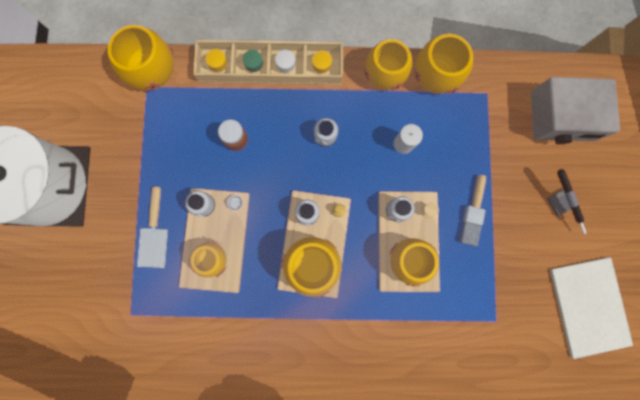

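View pics/scene0.png

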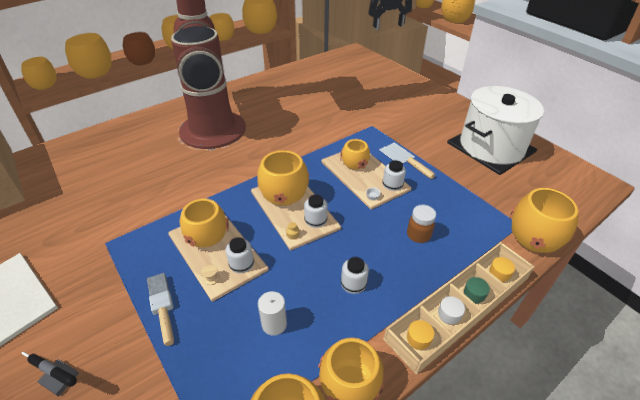

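The top view shows the small lantern at (207,260) with its timer at (198,203), the large one at (313,267) with its timer at (307,211), and the medium one at (415,262) with its timer at (402,208). The spare timer is at (326,130). The press order is therefore left, right, middle.

```bash
python3 - <<'E'
from h import *
im=cv2.imread("pics/top0.png"); imS=cv2.imread("pics/scene0.png")
P=np.load("top0.npy"); S=np.load("scene0.npy")
for n,(u,v) in dict(small=(198,203),medium=(402,208),large=(307,211),spare=(326,130)).items():
    c=np.median(P[v-3:v+1,u-2:u+3].reshape(-1,3),0)
    for nm,I,Q in (("top",im,P),("scene",imS,S)):
        m=(I.max(2)<70)&(np.linalg.norm(Q[...,:2]-c[:2],axis=2)<.04)&(Q[...,2]>.06 - (.012 if n=="spare" else 0))
        q=Q[m]; 
        if len(q)<10: print(n,nm,"few",len(q),c);continue
        q=q[np.abs(q[:,2]-np.median(q[:,2]))<.006]
        print(n,nm,len(q),"mid",((q.max(0)+q.min(0))/2).round(4),"ext",np.ptp(q,axis=0).round(4),"med",np.median(q,0).round(4))
s=manip.state(); X=rot(s["tool_rot"]); print(X.round(3))
for n,(u,v) in dict(tealight=(233,202),gold=(339,210),spool=(430,210),pillar=(411,133),jar=(231,130)).items(): print(n,P[v,u].round(3))
for b in ((185,225,240,285),(285,345,235,300),(390,445,238,288)):
    q=P[b[2]:b[3],b[0]:b[1]].reshape(-1,3); q=q[q[:,2]>.04]; print("lantern",q.min(0).round(3),q.max(0).round(3))
c=cv2.resize(im[180:305,180:450],None,fx=2.9,fy=2.9,interpolation=cv2.INTER_CUBIC); cv2.imwrite("pics/crop1.png",c)
E
```

```text
small top 81 mid [0.5559 0.2657 0.0853] ext [0.0245 0.0249 0.007 ] med [0.5569 0.2664 0.085 ]
small scene 108 mid [0.5587 0.2611 0.0817] ext [0.0332 0.0327 0.0094] med [0.561  0.2608 0.0832]
medium top few 0 [ 0.5529204  -0.19061626  0.08421712]
medium scene 172 mid [ 0.5554 -0.1965  0.0827] ext [0.0341 0.0334 0.0088] med [ 0.5567 -0.198   0.0845]
large top 90 mid [0.5403 0.0207 0.0849] ext [0.0247 0.0221 0.0073] med [0.5413 0.0207 0.0848]
large scene 139 mid [0.5431 0.0151 0.0813] ext [0.0338 0.0356 0.0087] med [0.545  0.0145 0.0831]
spare top few 6 [ 0.73040698 -0.02119641  0.0734535 ]
spare scene 188 mid [ 0.7362 -0.0253  0.0714] ext [0.0332 0.0331 0.0092] med [ 0.738  -0.026   0.0726]
[[-0.972  0.237 -0.001]
 [ 0.237  0.972 -0.002]
 [ 0.    -0.002 -1.   ]]
tealight [0.564 0.195 0.018]
gold [ 0.546 -0.054  0.049]
spool [ 0.55  -0.264  0.048]
pillar [ 0.719 -0.212  0.089]
jar [0.721 0.195 0.08 ]
lantern [0.39  0.009 0.04 ] [0.472 0.282 0.952]
lantern [ 0.353 -0.057  0.04 ] [0.483 0.065 0.952]
lantern [ 0.378 -0.274  0.04 ] [0.485 0.009 0.952]
```

View pics/crop1.png

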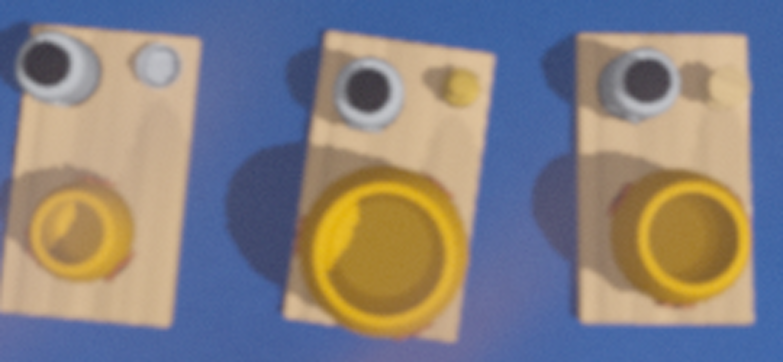

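Tops are at z≈0.085. I'll close the fingers and travel toward the small timer's plunger at a safe height.

```bash
python3 -m jog '[-0.4,-0.2,0,0,0,0, -0.96,-0.475,0,0,0,0, -0.96,-0.475,0,0,0,0]' 0 && python3 -m jog '[-0.48,-0.24,0,0,0,0, -0.96,-0.475,0,0,0,0]' && python3 -m jog '[-0.48,-0.24,0,0,0,0, -0.96,-0.475,0,0,0,0]' && python3 -m jog '[-0.48,-0.24,0,0,0,0, -0.96,-0.475,0,0,0,0, -0.96,-0.475,0,0,0,0, -0.96,-0.475,0,0,0,0]'
python3 - <<'E'
from h import *
s=manip.state(); f=manip.grab_frame("wrist"); P=cloud(f); np.save("w0.npy",P); cv2.imwrite("pics/w0.png",f["img"])
I=f["img"]; m=(I.max(2)<70)&(np.linalg.norm(P[...,:2]-[.5575,.2633],axis=2)<.04)&(P[...,2]>.06)
q=P[m]; print(len(q)); q=q[np.abs(q[:,2]-np.median(q[:,2]))<.006] if len(q) else q
if len(q): print("mid",((q.max(0)+q.min(0))/2).round(4),"ext",np.ptp(q,axis=0).round(4),"med",np.median(q,0).round(4))
print(rot(s["tool_rot"]).round(4),s["tool_pos"],s["contact_force"])
E
```

```text
time: 0.48
tool_pos: [0.2323, 0.5362, 0.2307]
tool_rot: [0.0, 0.121, 0.993, -0.001]
contact_force: [-1.1, 0.6, 0.4]
gripper_width: 0.379
grasp_force: 0.0
time: 0.72
tool_pos: [0.3119, 0.4692, 0.2309]
tool_rot: [-0.0, 0.118, 0.993, -0.0]
contact_force: [-0.2, 0.5, -0.1]
gripper_width: -0.001
grasp_force: 0.0
time: 0.98
tool_pos: [0.3944, 0.4001, 0.231]
tool_rot: [-0.0, 0.119, 0.993, 0.0]
contact_force: [0.6, 0.4, 0.4]
gripper_width: 0.001
grasp_force: 0.0
time: 1.48
tool_pos: [0.4753, 0.3324, 0.2309]
tool_rot: [-0.001, 0.119, 0.993, 0.0]
contact_force: [-0.5, -0.0, 1.1]
gripper_width: -0.0
grasp_force: 0.0
494
mid [0.5507 0.264  0.0838] ext [0.0248 0.0298 0.008 ] med [0.5486 0.2629 0.0859]
[[-9.717e-01  2.362e-01 -1.200e-03]
 [ 2.362e-01  9.717e-01  2.000e-04]
 [ 1.200e-03 -1.000e-04 -1.000e+00]] [0.47533563 0.3324166  0.23085088] [-0.54342765 -0.01273956  1.11175856]
```

View pics/w0.png

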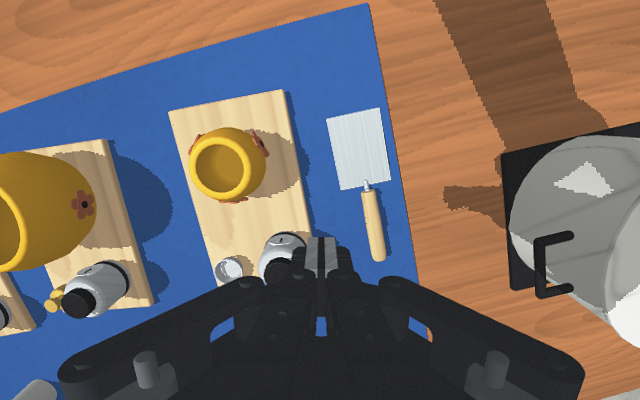

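The wrist view shows the small timer at about (283,258), its plunger partly hidden by the fingers at (320,250). Its y of 0.263 agrees with my estimate. I'll go above it and descend.

```bash
python3 -m jog '[-0.48,-0.24,0,0,0,0, -0.96,-0.48,0,0,0,0, -0.96,-0.48,0,0,0,0]' && python3 -m jog '[0,0,0.4,0,0,0, 0,0,0.8,0,0,0, 0,0,1,0,0,0, 0,0,1,0,0,0]' && python3 -m jog '[0,0,0.1,0,0,0, 0,0,0.2,0,0,0, 0,0,0.3,0,0,0, 0,0,0.35,0,0,0, 0,0,0.35,0,0,0, 0,0,0.35,0,0,0]'
python3 - <<'E'
from h import *
for n in ("scene","top"):
  f=manip.grab_frame(n); u0,u1,v0,v1=(340,440,110,210) if n=="scene" else (160,260,160,260)
  cv2.imwrite(f"pics/{n}1.png",cv2.resize(f["img"][v0:v1,u0:u1],None,fx=4,fy=4,interpolation=cv2.INTER_CUBIC))
a=np.hstack([cv2.imread(f"pics/{n}1.png") for n in ("scene","top")]); cv2.imwrite("pics/pair1.png",a)
E
```

```text
time: 1.9
tool_pos: [0.5588, 0.2619, 0.2311]
tool_rot: [-0.0, 0.12, 0.993, -0.0]
contact_force: [-0.8, 0.3, -0.1]
gripper_width: -0.002
grasp_force: 0.0
time: 2.4
tool_pos: [0.5561, 0.2632, 0.1296]
tool_rot: [-0.002, 0.118, 0.993, -0.001]
contact_force: [-0.5, 0.5, 0.8]
gripper_width: -0.003
grasp_force: 0.0
time: 3.15
tool_pos: [0.5582, 0.2625, 0.0966]
tool_rot: [0.0, 0.119, 0.993, 0.0]
contact_force: [0.4, -1.2, -0.1]
gripper_width: -0.002
grasp_force: 0.0
```

View pics/pair1.png

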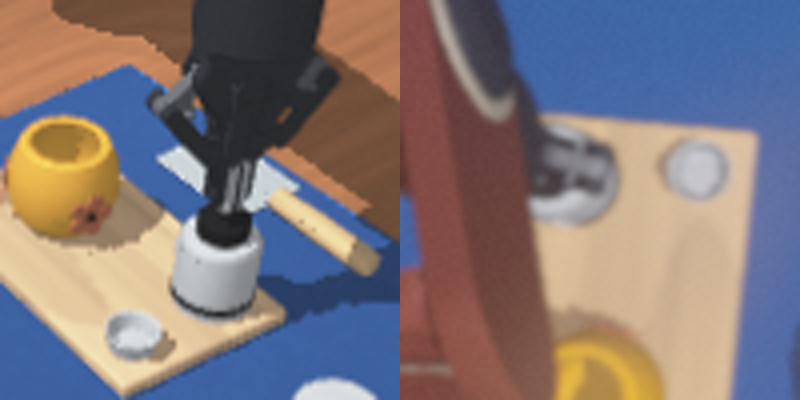

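The scene crop shows the fingertips centred just above the black plunger (at about (225,215) in the enlarged crop). Now a slow press.

```bash
python3 -m jog '[0,0,0.02,0,0,0, 0,0,0.04,0,0,0, 0,0,0.06,0,0,0, 0,0,0.08,0,0,0, 0,0,0.1,0,0,0, 0,0,0.12,0,0,0, 0,0,0.135,0,0,0, 0,0,0.15,0,0,0]' && python3 -m jog '[0,0,0.01,0,0,0, 0,0,0.02,0,0,0, 0,0,0.03,0,0,0]' && python3 -m jog '[0,0,0.01,0,0,0, 0,0,0.02,0,0,0, 0,0,0.02,0,0,0]'
```

```text
time: 4.25
tool_pos: [0.5579, 0.2625, 0.0816]
tool_rot: [-0.0, 0.119, 0.993, -0.0]
contact_force: [-1.7, -0.3, 3.1]
gripper_width: 0.0
grasp_force: 1.5
time: 4.62
tool_pos: [0.5579, 0.2625, 0.0782]
tool_rot: [-0.0, 0.119, 0.993, -0.0]
contact_force: [-0.4, -0.8, 1.7]
gripper_width: -0.0
grasp_force: 1.1
time: 5.0
tool_pos: [0.5579, 0.2624, 0.0761]
tool_rot: [0.0, 0.119, 0.993, 0.0]
contact_force: [-0.3, -1.0, 0.5]
gripper_width: -0.0
grasp_force: 0.4
```

Force appeared at contact and about 9 mm is pressed; 1 mm more, then lift and travel to the medium timer, measuring on the way.

```bash
python3 -m jog '[0,0,0.005,0,0,0, 0,0,0.01,0,0,0, 0,0,0.01,0,0,0]' && python3 -m jog '[0,0,-0.1,0,0,0, 0,0,-0.4,0,0,0, 0,0,-0.8,0,0,0, 0,0,-1,0,0,0]' && python3 -m jog '[-0.1,-0.44,0,0,0,0, -0.21,-0.89,0,0,0,0]' && python3 -m jog '[-0.1,-0.44,0,0,0,0, -0.21,-0.89,0,0,0,0, -0.21,-0.89,0,0,0,0]'
cat > m.py <<'E'
from h import *
import sys
T=dict(small=(.5575,.263),medium=(.554,-.194),large=(.542,.018),spare=(.734,-.0235))
for nm in ("scene","top"):
  f=manip.grab_frame(nm); Q=cloud(f); I=f["img"]; cv2.imwrite(f"pics/{nm}_{sys.argv[1]}.png",I)
  for n,c in T.items():
    m=(I.max(2)<(70 if nm=="scene" else 95))&(np.linalg.norm(Q[...,:2]-c,axis=2)<.027)&(Q[...,2]>.055)&(Q[...,2]<.1)
    q=Q[m]
    if len(q)>9: print(nm,n,len(q),"mid",((q.max(0)+q.min(0))/2).round(4),"z90",np.percentile(q[:,2],[50,80,95]).round(4))
    else: print(nm,n,len(q))
print(manip.state()["tool_pos"])
E
python3 m.py a
```

```text
time: 5.38
tool_pos: [0.5579, 0.2625, 0.0752]
tool_rot: [-0.0, 0.119, 0.993, 0.0]
contact_force: [-1.0, -0.5, 1.2]
gripper_width: -0.003
grasp_force: 0.4
time: 5.88
tool_pos: [0.5592, 0.2629, 0.1788]
tool_rot: [0.002, 0.119, 0.993, 0.001]
contact_force: [0.3, -1.0, 0.4]
gripper_width: 0.002
grasp_force: 0.0
time: 6.12
tool_pos: [0.5571, 0.1704, 0.1756]
tool_rot: [0.0, 0.118, 0.993, 0.0]
contact_force: [0.6, 0.5, 0.2]
gripper_width: 0.004
grasp_force: 0.0
time: 6.5
tool_pos: [0.5565, 0.0771, 0.175]
tool_rot: [-0.0, 0.121, 0.993, -0.0]
contact_force: [-0.4, 0.2, -0.2]
gripper_width: 0.003
grasp_force: 0.0
scene small 81 mid [0.5576 0.2638 0.0737] z90 [0.0741 0.075  0.0757]
scene medium 197 mid [ 0.5543 -0.1973  0.0794] z90 [0.0839 0.085  0.086 ]
scene large 146 mid [0.5425 0.0155 0.0792] z90 [0.0825 0.0836 0.0847]
scene spare 209 mid [ 0.7361 -0.0249  0.068 ] z90 [0.0725 0.0738 0.0745]
top small 134 mid [0.5569 0.2677 0.0761] z90 [0.0755 0.0767 0.078 ]
top medium 140 mid [ 0.5518 -0.1922  0.0843] z90 [0.0846 0.086  0.0872]
top large 129 mid [0.5403 0.0185 0.0843] z90 [0.0847 0.0861 0.0873]
top spare 134 mid [ 0.7317 -0.02    0.0732] z90 [0.0732 0.0744 0.0759]
[0.55647907 0.07946056 0.17510591]
```

The small plunger is down about 10 mm and the others are still up. Next, the medium timer at (0.553, -0.195).

```bash
python3 -m jog '[-0.1,-0.44,0,0,0,0, -0.2,-0.89,0,0,0,0]' && python3 -m jog '[-0.1,-0.44,0,0,0,0, -0.2,-0.89,0,0,0,0]' && python3 -m jog '[-0.1,-0.44,0,0,0,0, -0.2,-0.89,0,0,0,0, -0.2,-0.89,0,0,0,0, -0.2,-0.89,0,0,0,0]' && python3 -m jog '[0,0,0.3,0,0,0, 0,0,0.5,0,0,0, 0,0,0.65,0,0,0, 0,0,0.75,0,0,0, 0,0,0.79,0,0,0, 0,0,0.79,0,0,0, 0,0,0.79,0,0,0]'
```

```text
time: 6.85
tool_pos: [0.5551, -0.0109, 0.1752]
tool_rot: [-0.0, 0.117, 0.993, 0.0]
contact_force: [0.5, 0.1, -1.0]
gripper_width: 0.004
grasp_force: 0.0
time: 7.1
tool_pos: [0.5536, -0.1027, 0.1753]
tool_rot: [0.0, 0.118, 0.993, 0.0]
contact_force: [0.4, -0.6, 0.4]
gripper_width: -0.0
grasp_force: 0.0
time: 7.6
tool_pos: [0.552, -0.1928, 0.175]
tool_rot: [-0.0, 0.119, 0.993, 0.0]
contact_force: [-0.7, 0.5, 0.3]
gripper_width: 0.003
grasp_force: 0.0
time: 8.48
tool_pos: [0.5523, -0.1943, 0.0972]
tool_rot: [0.001, 0.119, 0.993, -0.0]
contact_force: [0.3, 0.6, -0.4]
gripper_width: -0.002
grasp_force: 0.0
```

```bash
python3 -m jog '[0,0,0.02,0,0,0, 0,0,0.04,0,0,0, 0,0,0.06,0,0,0, 0,0,0.08,0,0,0, 0,0,0.1,0,0,0, 0,0,0.12,0,0,0, 0,0,0.135,0,0,0, 0,0,0.15,0,0,0]' && python3 -m jog '[0,0,0.01,0,0,0, 0,0,0.02,0,0,0, 0,0,0.03,0,0,0, 0,0,0.04,0,0,0, 0,0,0.05,0,0,0, 0,0,0.06,0,0,0, 0,0,0.06,0,0,0]' && python3 -m jog '[0,0,-0.1,0,0,0, 0,0,-0.4,0,0,0, 0,0,-0.8,0,0,0, 0,0,-1,0,0,0, 0,0,-1,0,0,0]' && python3 m.py b
```

```text
time: 9.48
tool_pos: [0.5518, -0.194, 0.0816]
tool_rot: [-0.0, 0.119, 0.993, 0.0]
contact_force: [-0.9, 0.5, 3.1]
gripper_width: -0.005
grasp_force: 1.4
time: 10.35
tool_pos: [0.5517, -0.194, 0.0751]
tool_rot: [0.0, 0.119, 0.993, -0.0]
contact_force: [0.2, 0.1, 1.2]
gripper_width: -0.001
grasp_force: 0.3
time: 10.98
tool_pos: [0.5529, -0.1946, 0.1775]
tool_rot: [0.002, 0.119, 0.993, -0.001]
contact_force: [0.1, 0.7, -0.6]
gripper_width: -0.008
grasp_force: 0.0
scene small 78 mid [0.5578 0.2623 0.0738] z90 [0.0741 0.0747 0.0756]
scene medium 150 mid [ 0.5551 -0.1973  0.0751] z90 [0.0754 0.0764 0.0775]
scene large 148 mid [0.5433 0.0153 0.0789] z90 [0.083  0.0842 0.085 ]
scene spare 210 mid [ 0.7355 -0.0249  0.0677] z90 [0.0727 0.074  0.075 ]
top small 129 mid [0.5557 0.2666 0.075 ] z90 [0.0752 0.0763 0.0775]
top medium 62 mid [ 0.5539 -0.1882  0.0749] z90 [0.0752 0.0764 0.0775]
top large 140 mid [0.5402 0.0207 0.0848] z90 [0.0849 0.0858 0.0872]
top spare 126 mid [ 0.732  -0.02    0.0747] z90 [0.0732 0.0744 0.0758]
[ 0.55114744 -0.19373116  0.17398982]
```

Medium is down about 10 mm. Now the large timer.

```bash
python3 -m jog '[0.1,0.34,0,0,0,0, 0.2,0.68,0,0,0,0]' && python3 -m jog '[0.1,0.34,0,0,0,0, 0.2,0.68,0,0,0,0]' && python3 -m jog '[0.1,0.34,0,0,0,0, 0.2,0.68,0,0,0,0, 0.2,0.68,0,0,0,0, 0.2,0.68,0,0,0,0]' && python3 -m jog '[0,0,0.3,0,0,0, 0,0,0.5,0,0,0, 0,0,0.65,0,0,0, 0,0,0.75,0,0,0, 0,0,0.79,0,0,0, 0,0,0.79,0,0,0, 0,0,0.79,0,0,0]'
```

```text
time: 11.32
tool_pos: [0.5471, -0.1223, 0.1726]
tool_rot: [-0.002, 0.12, 0.993, 0.001]
contact_force: [0.9, 0.2, -0.9]
gripper_width: 0.002
grasp_force: 0.0
time: 11.58
tool_pos: [0.5436, -0.0511, 0.1726]
tool_rot: [-0.002, 0.119, 0.993, 0.0]
contact_force: [-0.0, -1.0, 0.1]
gripper_width: -0.0
grasp_force: 0.0
time: 12.08
tool_pos: [0.541, 0.0181, 0.1737]
tool_rot: [-0.001, 0.119, 0.993, -0.0]
contact_force: [0.1, 0.4, -0.0]
gripper_width: 0.002
grasp_force: 0.0
time: 12.95
tool_pos: [0.5423, 0.0184, 0.0972]
tool_rot: [0.001, 0.119, 0.993, 0.0]
contact_force: [-1.0, -0.0, -0.5]
gripper_width: 0.004
grasp_force: 0.0
```

```bash
python3 -m jog '[0,0,0.02,0,0,0, 0,0,0.04,0,0,0, 0,0,0.06,0,0,0, 0,0,0.08,0,0,0, 0,0,0.1,0,0,0, 0,0,0.12,0,0,0, 0,0,0.135,0,0,0, 0,0,0.15,0,0,0]' && python3 -m jog '[0,0,0.01,0,0,0, 0,0,0.02,0,0,0, 0,0,0.03,0,0,0, 0,0,0.04,0,0,0, 0,0,0.05,0,0,0, 0,0,0.06,0,0,0, 0,0,0.06,0,0,0]' && python3 -m jog '[0,0,-0.1,0,0,0, 0,0,-0.4,0,0,0, 0,0,-0.8,0,0,0, 0,0,-1,0,0,0, 0,0,-1,0,0,0]' && python3 -m jog '[0,0,-0.3,0,0,0, 0,0,-0.6,0,0,0, 0,0,-0.6,0,0,0, 0,0,-0.6,0,0,0]' && python3 m.py c
```

```text
time: 13.95
tool_pos: [0.5417, 0.0184, 0.0815]
tool_rot: [-0.0, 0.119, 0.993, -0.0]
contact_force: [-1.8, 0.6, 3.3]
gripper_width: -0.001
grasp_force: 1.4
time: 14.82
tool_pos: [0.5417, 0.0184, 0.0751]
tool_rot: [0.0, 0.119, 0.993, 0.0]
contact_force: [0.0, -0.0, 1.1]
gripper_width: -0.003
grasp_force: 0.3
time: 15.45
tool_pos: [0.5429, 0.0183, 0.1774]
tool_rot: [0.002, 0.119, 0.993, 0.0]
contact_force: [0.5, 0.6, -0.5]
gripper_width: 0.001
grasp_force: 0.0
time: 15.95
tool_pos: [0.5407, 0.0184, 0.2328]
tool_rot: [-0.002, 0.119, 0.993, -0.0]
contact_force: [-0.2, -0.2, -0.3]
gripper_width: 0.002
grasp_force: 0.0
scene small 87 mid [0.5577 0.2629 0.0737] z90 [0.0736 0.0749 0.0757]
scene medium 149 mid [ 0.5546 -0.1972  0.0741] z90 [0.0754 0.0762 0.0771]
scene large 104 mid [0.5413 0.0156 0.074 ] z90 [0.0738 0.0748 0.0758]
scene spare 210 mid [ 0.7362 -0.025   0.0684] z90 [0.0725 0.0737 0.0748]
top small 151 mid [0.5567 0.2659 0.0748] z90 [0.0755 0.0768 0.078 ]
top medium 125 mid [ 0.5516 -0.193   0.0753] z90 [0.0755 0.0766 0.078 ]
top large 0
top spare 141 mid [ 0.7317 -0.02    0.074 ] z90 [0.0731 0.0745 0.076 ]
[0.5405908  0.01846963 0.23264526]
```

View pics/scene_c.png

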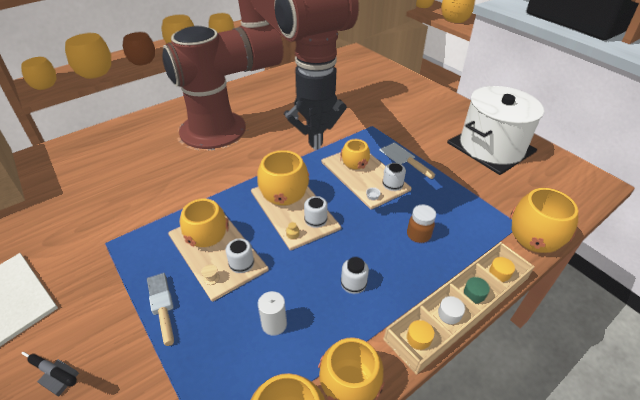

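The three board plungers at (395,170), (238,247) and (316,205) are down. The spare at (355,267) is still up, and nothing else has moved. The gripper is clear of everything.

```bash
python3 -c "from plant import manip; print(manip.job_done())"
```

```text
the job is handed in; nothing more can be done
None
```

I pressed the small, medium and large timers in that order, each about 10 mm down with force readings of about 3 N. The spare stayed up, nothing visibly shifted, and the job is handed in, though the hand-in returned no verdict.

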